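Set the test level by three clicks and start the amplifier test

TASK

Set the drive level for the amplifier on the bench and start its test: on the grey test set, push the level lever back against the stop at the robot's end of its slot, then push it away again through its clicks, counting by feel, and leave it resting in the third click from the stop, never going past that click. Then press the green start key fully down and let it come up again. Only push and press with the fingertips or the outside of the fingers: do not squeeze or force the lever, do not press the start key before the level is set, and leave the red stop key and the loose things alone.

Things in the scene. Friction and masses are not known exactly. Their poses are not given: they have to be found in the camera images.
- testset: Test set: grey console, dark level top panel 85 mm up, fixed, 240 (x) x 340 (y) mm. Origin under its centre on the bench; x points away from the robot (turned up to 17 degrees), y left. In its frame, mm: lever slot along x at y -65, lever middle at x -45 when home; range knob 18 high at (-55, 130); meter 9 high, x 4 to 76, y 15 to 135; terminals 22 high at x 100, y -20 to 125.
- level_lever (a joint): Level lever's distance from its stop, m: 0 at the robot's end of the slot, growing along the test set's x to 0.084. Notch every 12 mm, an engraved line at each; third click 0.036. Starts in click 1 or 2. Play 1 mm. A push of 5 to 8 N moves it up out of a notch; half-way to the next (6 mm) the push drops and a spring snaps it in, where it stays. The stop is rubbery. Over 30 N counts as forcing.
- lever_cap (a point): Middle of the level lever's cap: a black block with white lines, 16 mm along the slot, 26 mm across it, 20 mm high, its underside 20 mm and its top 40 mm above the panel, on a thin steel stem (10 x 4 mm). Push it on the side of the cap, along the slot.
- start_key (a joint): How far the green start key is pressed, m: 0 up, 0.006 fully down. It springs back. Fully down takes 5 N.
- start_key_top (a point): Centre of the top of the green start key, a round cap 26 mm across, its top 22 mm above the panel (10 mm proud of its black collar, 42 mm across).
- stop_key (a joint): How far the red stop key is pressed, m: 0 up, 0.006 fully down. Do not press it.
- stop_key_top (a point): Centre of the top of the red stop key, same shape as the green one, 55 mm to its left.
- amp: The amplifier under test: black case with a gold front, 440 mm wide, 400 mm deep with its knobs, 170 mm high with its foam pad, fixed, on the left of the bench; its front, with knobs, faces the test set. Origin under its centre.
- volume_knob_mid (a point): A spare champagne-gold volume knob, 42 mm across, 25 mm tall, standing loose on the test set's top panel in its far right corner, beyond and to the right of the lever; point half-way up its middle. Leave it there.
- screwdriver_mid (a point): Screwdriver with a yellow handle, 190 mm long, 26 mm thick, lying on the bench at the right of the test set; point at its middle. Leave it.
- tape_roll_mid (a point): Roll of blue tape, 100 mm across, 25 mm tall, lying on the bench right of the test set's far part; point at its centre. Leave it.
- brush_mid (a point): Dusting brush with a wooden handle, 180 mm long, 20 mm thick, lying on the bench right of the screwdriver; point at its middle. Leave it.
- spare_foot_mid (a point): Spare gold amplifier foot, 52 mm across, 18 mm tall, standing on the bench close to the test set's left side; point at its centre. Leave it.

How it is judged:
By the outcome, as a careful person would: the job done as asked, in the order asked, and still so for the second after the job is handed in, with the robot touching nothing.
It also fails if it takes over 58 s, if anything falls off the work surface, if the arm or the gripper's body presses on something with over 40 N, if the wrist force passes 120 N, or if a joint passes its speed limit or range.

ROBOT

A 6-joint arm with a two-finger parallel gripper is mounted at the origin on the work surface. World frame = base frame: x ahead of the robot, y to its left, z up, the work surface at z = 0. Lengths are in mm, angles in rad, forces in N, time in s.
With the tool pointing down it reaches from about 350 to 875 mm from the base axis. Payload 4.2 kg.
Tool frame: the origin (TCP) lies at the centre of the arm's flange, where the gripper is bolted on; the fingertips stand 173 mm ahead of it and the grasp point (between the pads) lies 155 mm ahead of it (bot.pinch_z is the distance from the TCP to the grasp point, in mm); z points along the fingers, y is the line along which they close (so a half turn about z gives the same grasp; the last joint's range is limited). The gripper opens to 85 mm and grips with 20 to 120 N. Pads are 22 mm wide; open, the fingers measure 114 mm over their backs; the gripper's body (76 mm by 85 mm) begins 54 mm behind the grasp point. The pads swing forward as they close: fully open they stand 13 mm farther back than shut.
Start: joints at [-0.944, 0.385, 0.008, 0, -1.194, -0.259], TCP at [224.741, -583.173, 404.712] pointing down, gripper open.
Joint ranges: [-3.14, 3.14], [-1.21, 2.06], [-1.07, 1.41], [-3.16, 2.05], [-2.99, -0.16], [-3.1, 3.1]. Speed limits (rad/s): [2.79, 2.79, 3.14, 3.14, 3.14, 3.14].

INTERFACE

Orientations are given as a unit quaternion [x, y, z, w].
In Python, from station import readout, imaging, finish_job, bot gives the robot as it stands.
- The arm moves only by the tool carry_out, never from a script. Its argument "increments" is one flat list of numbers, 6 for each row, row after row: the shift along the world's x, y, z in cm, then the turn, a rotation vector about the world's x, y, z in rad. A call has 1 to 8 rows; each row shifts and turns the commanded pose from where the row before left it; what a row does not reach is not made up. A row lasts 1/12 s, in which the tool goes at most 41.7 mm and 7.16 degrees, less where a joint would pass 70% of its speed; a pose out of reach is approached as far as the arm can. A call is refused whole if a number of a shift passes 4.17 or a number of a turn 0.125, either way. A call with a gripper value outside its range is refused whole. "hand" is the finger opening in cm, from 0 to 8.54, set as the call begins (left out, the last holds). The fingers move at their own pace and stop on an object; the grip force is fixed at half the most. Time passes only in rows, so rows that do not move let the fingers close. It gives the time, the measured TCP pose, the force, the opening and the grip force at its end, in the units of the state.
- readout.state(): the state, without advancing time (a new reading comes with each control period).
- imaging.grab_frame(name): name is "scene" or "top" or "wrist"; returns a dict with "color" (384x512x3 uint8, blue, green, red), "mtx" (3x3 intrinsics, pixels), "R" (3x3) and "t" (3): a world point X has camera coordinates R X + t. Camera axes: x right, y down, z forward; pixel columns grow to the right and rows downward; lengths in mm; the calibration is good to about 2 mm. A picture is of the moment at which its call begins. There is no depth.
- finish_job(): hands the job in; it is judged then, once.
Trained networks look in the newest picture that a camera, given by its name, has taken for a name from the list of things; names that differ only in an ending like _2 or _b are one class to them, and where a whole thing is asked for, a point or a joint stands for the part that bears it (a point fixed in the world has none). Each returns a list of dicts, best first, with "confidence" (0 to 1); they miss things now and then, are a little off and sometimes report something else, mostly with a low value. They report only what shows in the picture. A call takes as long as a camera call.
- imaging.look_for(target, camera): "centre" ([x, y, z] in mm, in world coordinates, good to about 4 mm: the middle of the surface that is visible of it).
- imaging.outline_of(target, camera): "pixels" (384x512 bool, what is visible of it).
- imaging.pinpoint(target, camera): "centre" ([x, y, z] in mm, in world coordinates, good to about 4 mm: a listed point, or the origin of a listed thing).
The state is a dict: "clock": time; "q": joint angles; "qvel": joint speeds; "effort": joint torques, N m; "ee_pos": TCP position; "tool_rot": TCP orientation; "force": force on the tool from outside, world axes, zero at the start; "ft_torque": the same for the moment, N m; "finger_gap": finger opening in mm; "finger_force": force on a finger pad.
Only numpy, scipy, OpenCV 4.12 (cv2) and the standard library are available. Lean on these libraries where they do the work, as an engineer would, in place of code of your own. Each camera call takes 0.05 s, during which the arm holds its last target. There are 200 camera calls.

## Working session

There is one attempt and no reset: what is moved stays moved. The work goes in short steps, Python scripts to look and compute and a tool call to move; the robot and the scene stay as the last step left them, time stands still between calls to the robot, and variables do not carry over. Pictures are saved under pics/ and viewed, at most 10 in all, crops included, and the job is handed in when it is done.

Besides the shell and the picture viewer there is one more tool, called after "Emit:" as name(argument=value, ...) on one line, values as JSON. carry_out: Moves the arm, as the interface text tells. Its arguments: {"type":"object","properties":{"increments":{"type":"array"},"hand":{"type":"number"}},"required":["increments"]}

```bash
mkdir -p pics
python3 - <<'E'
from station import readout, imaging, bot
import cv2,numpy as np
for c in ["top","scene"]:
    f=imaging.grab_frame(c); cv2.imwrite(f"pics/{c}0.png",f["color"])
    for n in ["testset","lever_cap","start_key_top","stop_key_top","volume_knob_mid"]:
        r=imaging.pinpoint(n,c); print(c,n,[(np.round(d["centre"]),round(d["confidence"],2)) for d in r[:2]])
s=readout.state();print(s["clock"],s["ee_pos"],s["tool_rot"],s["force"],s["finger_gap"])
E
```

```text
top testset [(array([593., -89.,   2.]), 0.66)]
top lever_cap [(array([ 570., -391.,   16.]), 0.71), (array([ 572., -165.,  117.]), 0.64)]
top start_key_top []
top stop_key_top [(array([522., -31., 105.]), 0.38)]
top volume_knob_mid [(array([ 688., -210.,  100.]), 0.66)]
scene testset [(array([591., -88.,  -3.]), 0.97)]
scene lever_cap [(array([ 577., -159.,  116.]), 0.43)]
scene start_key_top [(array([531., -85., 105.]), 0.4)]
scene stop_key_top [(array([518., -29., 109.]), 0.58)]
scene volume_knob_mid [(array([ 689., -210.,   92.]), 0.52)]
0.6 [ 224.72084779 -583.1637895   404.69807238] [-1.82848295e-01  9.83141140e-01  2.00496254e-05  4.55721564e-06] [0.53412081 0.9861756  0.05690203] 85.1248745229804
```

View pics/top0.png

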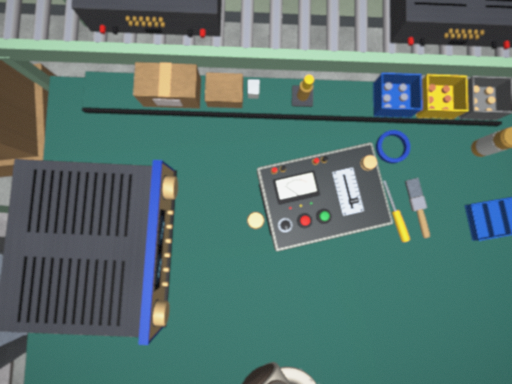

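View pics/scene0.png

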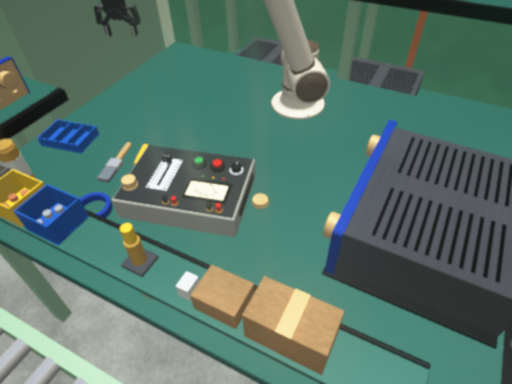

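Top view: the test set is centred near (325,197), with the green key at (324,216), red at (305,220), lever slot at (348,192) and cap at (351,200). Its yaw is about +11.7°. The scene view agrees. I'll move above it for a wrist view.

Emit:
carry_out(increments=[2.1,2.8,0.3,0,0,-0.01,2.1,2.8,0.3,0,0,-0.01,2.1,2.8,0.3,0,0,-0.01,2.1,2.8,0.3,0,0,-0.01,2.1,2.8,0.3,0,0,-0.01,2.1,2.8,0.3,0,0,-0.01,2.1,2.8,0.3,0,0,-0.01,2.1,2.8,0.3,0,0,-0.01], hand=0)

```text
clock: 1.27
ee_pos: [393.4, -357.6, 429.1]
tool_rot: [-0.143, 0.99, -0.0, 0.0]
force: [0.8, -0.7, 0.7]
finger_gap: 0.5
finger_force: 0.0
```

Emit:
carry_out(increments=[2.1,2.8,0.3,0,0,-0.01,2.1,2.8,0.3,0,0,-0.01,2.1,2.8,0.3,0,0,-0.01,2.1,2.8,0.3,0,0,-0.01,2.1,2.8,0.3,0,0,-0.01,2.1,2.8,0.3,0,0,-0.01,2.1,2.8,0.3,0,0,-0.01,0,0,0,0,0,0])

```text
clock: 1.93
ee_pos: [542.7, -159.4, 450.1]
tool_rot: [-0.111, 0.994, -0.0, 0.001]
force: [-0.1, -0.5, 0.4]
finger_gap: 0.1
finger_force: 0.0
```

Run:
```python
from station import readout, imaging, bot
import cv2,numpy as np
from scipy.spatial.transform import Rotation as Ro
for c in ["wrist"]:
    f=imaging.grab_frame(c); cv2.imwrite(f"pics/{c}1.png",f["color"])
    np.savez("w1.npz",**{k:f[k] for k in("mtx","R","t","color")})
    for n in ["testset","lever_cap","start_key_top","stop_key_top","volume_knob_mid"]:
        r=imaging.pinpoint(n,c); print(c,n,[(np.round(d["centre"]),round(d["confidence"],2)) for d in r[:2]])
s=readout.state();print(s["clock"],s["ee_pos"],Ro.from_quat(s["tool_rot"]).as_matrix().round(3),s["force"],s["finger_gap"])
```

```text
wrist testset [(array([592., -90.,  -1.]), 0.57)]
wrist lever_cap [(array([ 580., -164.,  119.]), 0.81), (array([ 569., -391.,    6.]), 0.33)]
wrist start_key_top [(array([536., -87., 106.]), 0.65), (array([522., -30., 107.]), 0.23)]
wrist stop_key_top [(array([520., -29., 108.]), 0.8)]
wrist volume_knob_mid [(array([ 692., -207.,   99.]), 0.88)]
2.2333 [ 539.09667422 -164.01346892  449.72591163] [[-0.977 -0.215 -0.   ]
 [-0.215  0.977 -0.   ]
 [ 0.     0.    -1.   ]] [0.09587226 0.56030498 0.5009307 ] -0.029976384288611383
```

View pics/wrist1.png

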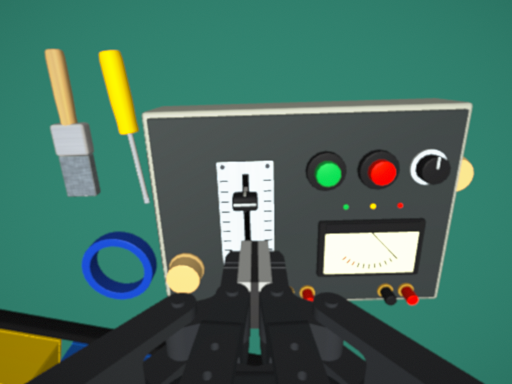

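The wrist view shows the cap at (245,200), slot end at (245,175), green key at (328,174), red at (383,173), and panel corners at (147,115) and (469,105). I'll back-project these.

Run:
```python
import numpy as np
import cv2
d=np.load("w1.npz");K,R,t,img=d["mtx"],d["R"],d["t"].ravel(),d["color"]
def bp(u,v,z):
    c=-R.T@t; r=R.T@np.linalg.inv(K)@[u,v,1]; return c+r*(z-c[2])/r[2]
hsv=cv2.cvtColor(img,cv2.COLOR_BGR2HSV)
def blob(m,roi):
    z=np.zeros_like(m);x0,y0,x1,y1=roi;z[y0:y1,x0:x1]=m[y0:y1,x0:x1]
    n,l,s,c=cv2.connectedComponentsWithStats(z);i=1+s[1:,4].argmax();return c[i],s[i]
g=blob(cv2.inRange(hsv,(45,120,60),(85,255,255)),(300,145,355,200));r=blob(cv2.inRange(hsv,(0,150,80),(10,255,255)),(355,145,410,200))
G=bp(*g[0],105);Rr=bp(*r[0],105);print(g,r,G,Rr,Rr-G)
v=Rr-G;print("yaw",np.degrees(np.arctan2(-v[0],v[1])))
a,b=bp(147,115,85),bp(469,105,85);v=b-a;print(a,b,np.linalg.norm(v),np.degrees(np.arctan2(-v[0],v[1])))
for p in[(245,175),(245,237)]:print("slot",bp(*p,85))
print("cap",bp(245,196,125))
cv2.imwrite("pics/crop1.png",cv2.resize(img[150:260,200:360],None,fx=5,fy=5,interpolation=cv2.INTER_CUBIC))
```

```text
(array([327.63589744, 173.74871795]), array([314, 161,  28,  27, 585], dtype=int32)) (array([381.75653595, 171.98202614]), array([368, 159,  29,  27, 612], dtype=int32)) [534.22772467 -84.66318739 105.        ] [520.47770329 -32.04029032 105.        ] [-13.75002138  52.62289707   0.        ]
yaw 14.643614079279267
[ 519.76466996 -274.86896862   85.        ] [439.22309063  38.18712079  85.        ] 323.25077125500985 14.427887242206204
slot [ 559.8153294  -164.98083212   85.        ]
slot [ 632.56618356 -149.31395517   85.        ]
cap [ 568.56267611 -161.99925082  125.        ]
```

View pics/crop1.png

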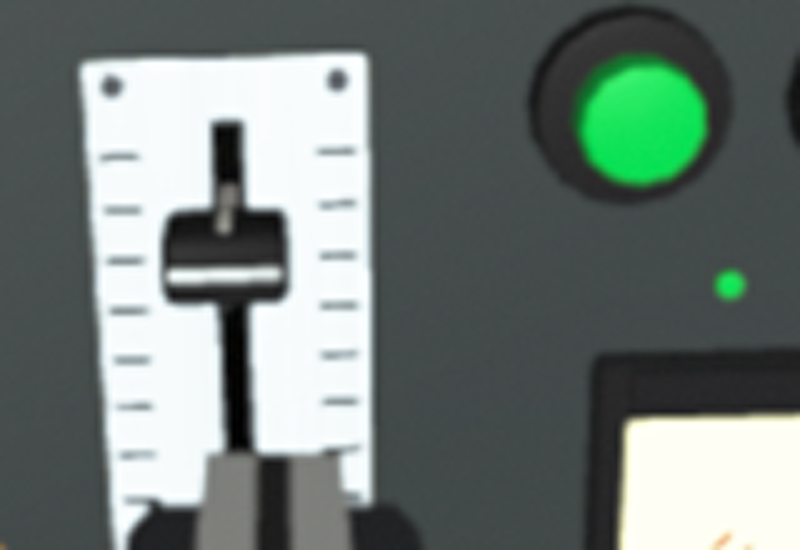

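Yaw is about 14.5°. The stem sits at the second engraved line, so the lever is in click 1, with the cap at about (577,-161). I'll go down on its far side.

Emit:
carry_out(increments=[2.2,0.3,0,0,0,0.012,2.2,0.3,0,0,0,0.012,2.2,0.3,-1,0,0,0.012,0,0,-3.5,0,0,0,0,0,-3.5,0,0,0,0,0,-3.5,0,0,0,0,0,-3.0,0,0,0,0,0,-2.2,0,0,0])

```text
clock: 2.9
ee_pos: [604.3, -155.4, 279.7]
tool_rot: [-0.125, 0.992, 0.001, -0.002]
force: [0.0, 0.6, -0.7]
finger_gap: 0.1
finger_force: 0.0
```

Emit:
carry_out(increments=[0,0,0,0,0,0,0,0,0,0,0,0])

```text
clock: 3.07
ee_pos: [605.4, -155.2, 282.1]
tool_rot: [-0.126, 0.992, -0.0, -0.001]
force: [0.1, 0.1, 1.3]
finger_gap: -0.1
finger_force: 0.0
```

Run:
```python
from station import readout, imaging
import cv2,numpy as np
f=imaging.grab_frame("wrist"); cv2.imwrite("pics/wrist2.png",f["color"])
print([(np.round(d["centre"]),round(d["confidence"],2)) for d in imaging.pinpoint("lever_cap","wrist")[:2]])
s=readout.state();print(s["clock"],s["ee_pos"],s["tool_rot"],s["force"])
p=s["ee_pos"]-np.array([0,0,173]);q=f["mtx"]@(f["R"]@p+f["t"].ravel());print(q[:2]/q[2])
```

```text
[(array([ 580., -162.,  121.]), 0.83)]
3.1667 [ 606.33166518 -154.82081331  284.84651368] [-1.26419274e-01  9.91975197e-01 -5.99918308e-04  1.73685877e-03] [-0.16230958  0.23796669 -0.15660206]
[252.92753575 262.15097035]
```

View pics/wrist2.png

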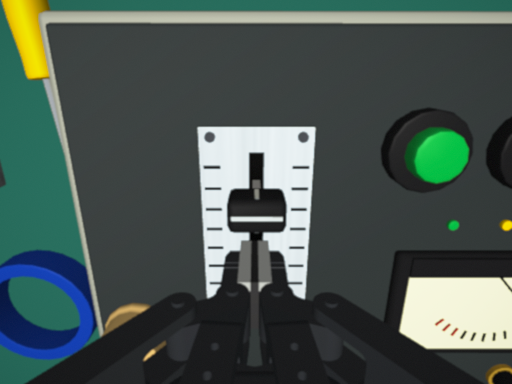

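The wrist view shows the closed fingertips at (253,240), just beyond the cap at (256,210) and in line with the slot. I'll push toward the stop in small rows.

Emit:
carry_out(increments=[-0.29,-0.075,0,0,0,0,-0.29,-0.075,0,0,0,0,-0.29,-0.075,0,0,0,0,-0.29,-0.075,0,0,0,0,0,0,0,0,0,0])

```text
clock: 3.58
ee_pos: [594.2, -157.1, 283.8]
tool_rot: [-0.127, 0.992, -0.0, 0.002]
force: [2.3, 0.4, 0.1]
finger_gap: 0.3
finger_force: 0.7
```

Emit:
carry_out(increments=[-0.2,-0.05,0,0,0,0,-0.2,-0.05,0,0,0,0,0,0,0,0,0,0])

```text
clock: 3.83
ee_pos: [591.6, -157.7, 283.9]
tool_rot: [-0.127, 0.992, -0.0, 0.004]
force: [5.7, 2.1, 1.4]
finger_gap: 0.2
finger_force: 2.8
```

Emit:
carry_out(increments=[-0.2,-0.05,0,0,0,0,-0.2,-0.05,0,0,0,0,0,0,0,0,0,0])

```text
clock: 4.08
ee_pos: [585.9, -159.0, 282.8]
tool_rot: [-0.127, 0.992, 0.0, -0.0]
force: [-0.7, 0.8, -0.3]
finger_gap: -0.0
finger_force: 0.0
```

Emit:
carry_out(increments=[-0.2,-0.05,0,0,0,0,-0.2,-0.05,0,0,0,0,0,0,0,0,0,0])

```text
clock: 4.33
ee_pos: [583.2, -159.7, 282.6]
tool_rot: [-0.127, 0.992, 0.0, 0.003]
force: [7.2, 2.7, -3.1]
finger_gap: -0.2
finger_force: 3.3
```

Emit:
carry_out(increments=[-0.2,-0.05,0,0,0,0,0,0,0,0,0,0])

```text
clock: 4.5
ee_pos: [582.4, -159.8, 282.7]
tool_rot: [-0.127, 0.992, -0.0, 0.005]
force: [9.5, 4.1, -5.7]
finger_gap: 0.1
finger_force: 5.2
```

Emit:
carry_out(increments=[-0.2,-0.05,0,0,0,0,0,0,0,0,0,0])

```text
clock: 4.67
ee_pos: [581.6, -159.9, 282.8]
tool_rot: [-0.127, 0.992, -0.0, 0.007]
force: [13.2, 5.3, -8.3]
finger_gap: 0.1
finger_force: 7.0
```

Emit:
carry_out(increments=[-0.2,-0.05,0,0,0,0,0,0,0,0,0,0])

```text
clock: 4.83
ee_pos: [580.7, -160.0, 282.9]
tool_rot: [-0.127, 0.992, -0.0, 0.009]
force: [16.6, 5.7, -10.4]
finger_gap: 0.1
finger_force: 8.8
```

Force reached 17 N with no movement, so the lever is against the stop. Now I'll back off, lift over, and come down on the robot side.

Emit:
carry_out(increments=[0.5,0.12,0,0,0,0,0.7,0.18,0,0,0,0,0,0,3,0,0,0,0,0,3,0,0,0,-1.7,-0.42,0,0,0,0,-1.7,-0.42,0,0,0,0,-1.7,-0.42,0,0,0,0,0,0,0,0,0,0])

```text
clock: 5.5
ee_pos: [533.8, -172.0, 342.5]
tool_rot: [-0.126, 0.992, 0.001, -0.002]
force: [-0.3, 0.5, -0.6]
finger_gap: -0.1
finger_force: 0.0
```

Run:
```python
from station import readout, imaging
import cv2,numpy as np
f=imaging.grab_frame("wrist"); cv2.imwrite("pics/wrist3.png",f["color"])
print([(np.round(d["centre"]),round(d["confidence"],2)) for d in imaging.pinpoint("lever_cap","wrist")[:2]])
s=readout.state();print(s["clock"],s["ee_pos"],s["tool_rot"],s["force"])
```

```text
[]
5.6 [ 536.38943876 -171.69010382  342.8144868 ] [-1.26225171e-01  9.92001379e-01 -4.31314244e-05 -6.83901057e-04] [ 0.25633412 -0.04731531  1.07424806]
```

View pics/wrist3.png

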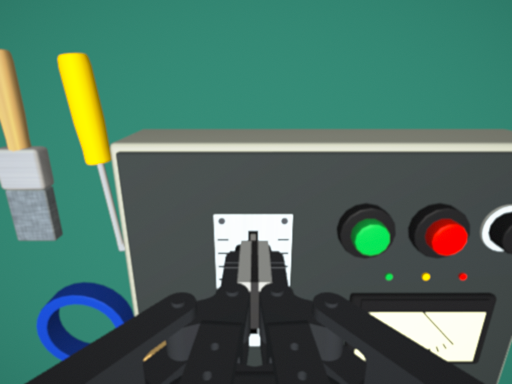

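The fingers at (253,250) are in line with the slot and the cap is hidden behind them. I'll lower, then approach the cap from the robot side.

Emit:
carry_out(increments=[0,0,-2,0,0,0,0,0,-2,0,0,0,0,0,-1.9,0,0,0,0,0,0,0,0,0,0,0,0,0,0,0])

```text
clock: 6.02
ee_pos: [537.5, -171.2, 282.8]
tool_rot: [-0.127, 0.992, 0.0, -0.002]
force: [0.4, -0.0, 1.1]
finger_gap: -0.1
finger_force: 0.0
```

Emit:
carry_out(increments=[0.2,0.05,0,0,0,0,0.2,0.05,0,0,0,0,0.2,0.05,0,0,0,0,0,0,0,0,0,0])

```text
clock: 6.35
ee_pos: [543.9, -169.7, 284.7]
tool_rot: [-0.127, 0.992, -0.0, 0.001]
force: [-0.0, 0.2, 0.4]
finger_gap: -0.1
finger_force: 0.0
```

Emit:
carry_out(increments=[0.2,0.05,0,0,0,0,0,0,0,0,0,0])

```text
clock: 6.52
ee_pos: [545.5, -169.2, 284.2]
tool_rot: [-0.127, 0.992, -0.0, 0.0]
force: [-0.7, -0.3, -0.3]
finger_gap: 0.1
finger_force: 0.0
```

Emit:
carry_out(increments=[0.2,0.05,0,0,0,0,0,0,0,0,0,0])

```text
clock: 6.68
ee_pos: [547.4, -168.7, 283.8]
tool_rot: [-0.127, 0.992, -0.0, 0.0]
force: [-0.2, -0.2, 0.6]
finger_gap: 0.3
finger_force: 0.0
```

Emit:
carry_out(increments=[0.2,0.05,0,0,0,0,0,0,0,0,0,0])

```text
clock: 6.85
ee_pos: [549.0, -168.3, 283.7]
tool_rot: [-0.127, 0.992, 0.0, -0.001]
force: [0.1, -0.4, 1.6]
finger_gap: 0.2
finger_force: 0.8
```

Emit:
carry_out(increments=[0.2,0.05,0,0,0,0,0,0,0,0,0,0])

```text
clock: 7.02
ee_pos: [550.4, -168.0, 283.6]
tool_rot: [-0.126, 0.992, 0.0, -0.002]
force: [-5.2, -1.5, 3.8]
finger_gap: -0.0
finger_force: 2.6
```

Emit:
carry_out(increments=[0.15,0.04,0,0,0,0,0,0,0,0,0,0])

```text
clock: 7.18
ee_pos: [551.6, -167.7, 283.7]
tool_rot: [-0.126, 0.992, 0.0, -0.002]
force: [-5.2, -1.2, 4.0]
finger_gap: -0.0
finger_force: 3.0
```

Emit:
carry_out(increments=[0.15,0.04,0,0,0,0,0,0,0,0,0,0])

```text
clock: 7.35
ee_pos: [553.0, -167.4, 283.6]
tool_rot: [-0.126, 0.992, 0.0, -0.002]
force: [-5.2, -1.8, 3.7]
finger_gap: 0.4
finger_force: 2.5
```

Emit:
carry_out(increments=[0.15,0.04,0,0,0,0,0,0,0,0,0,0])

```text
clock: 7.52
ee_pos: [556.2, -166.6, 283.8]
tool_rot: [-0.127, 0.992, -0.0, 0.001]
force: [-0.0, 0.8, -0.1]
finger_gap: 0.2
finger_force: 0.0
```

Emit:
carry_out(increments=[0.15,0.04,0,0,0,0,0,0,0,0,0,0])

```text
clock: 7.68
ee_pos: [557.9, -166.0, 283.7]
tool_rot: [-0.127, 0.992, -0.0, 0.001]
force: [0.2, -0.7, 0.3]
finger_gap: -0.2
finger_force: 0.0
```

Click 1. Continuing.

Emit:
carry_out(increments=[0.2,0.05,0,0,0,0,0,0,0,0,0,0])

```text
clock: 7.85
ee_pos: [559.6, -165.5, 283.6]
tool_rot: [-0.127, 0.992, -0.0, 0.0]
force: [-0.1, -0.7, -0.3]
finger_gap: -0.2
finger_force: 0.1
```

Emit:
carry_out(increments=[0.2,0.05,0,0,0,0,0,0,0,0,0,0])

```text
clock: 8.02
ee_pos: [560.9, -165.2, 283.6]
tool_rot: [-0.127, 0.992, 0.0, -0.001]
force: [-2.4, 0.4, 1.1]
finger_gap: -0.3
finger_force: 1.2
```

Emit:
carry_out(increments=[0.2,0.05,0,0,0,0,0,0,0,0,0,0])

```text
clock: 8.18
ee_pos: [562.3, -164.9, 283.6]
tool_rot: [-0.126, 0.992, 0.0, -0.002]
force: [-4.4, -1.0, 3.6]
finger_gap: 0.1
finger_force: 2.5
```

Emit:
carry_out(increments=[0.15,0.04,0,0,0,0,0,0,0,0,0,0])

```text
clock: 8.35
ee_pos: [563.4, -164.6, 283.6]
tool_rot: [-0.126, 0.992, 0.0, -0.003]
force: [-6.1, -2.0, 3.6]
finger_gap: 0.1
finger_force: 3.0
```

Emit:
carry_out(increments=[0.15,0.04,0,0,0,0,0,0,0,0,0,0])

```text
clock: 8.52
ee_pos: [565.0, -164.2, 283.7]
tool_rot: [-0.126, 0.992, 0.0, -0.002]
force: [-2.6, 0.1, 1.6]
finger_gap: 0.0
finger_force: 1.6
```

Emit:
carry_out(increments=[0.1,0.025,0,0,0,0,0,0,0,0,0,0])

```text
clock: 8.68
ee_pos: [567.8, -163.5, 283.9]
tool_rot: [-0.127, 0.992, -0.0, 0.001]
force: [0.3, -1.0, -0.2]
finger_gap: -0.0
finger_force: 0.0
```

Emit:
carry_out(increments=[0.1,0.025,0,0,0,0,0,0,0,0,0,0])

```text
clock: 8.85
ee_pos: [568.8, -163.2, 283.8]
tool_rot: [-0.127, 0.992, -0.0, 0.001]
force: [-0.2, -0.1, 0.1]
finger_gap: 0.0
finger_force: 0.0
```

Click 2. Contact for the next click should be near x = 572.

Emit:
carry_out(increments=[0.2,0.05,0,0,0,0,0,0,0,0,0,0])

```text
clock: 9.02
ee_pos: [570.7, -162.7, 283.7]
tool_rot: [-0.127, 0.992, -0.0, 0.0]
force: [-0.1, 0.3, -0.2]
finger_gap: 0.4
finger_force: 0.0
```

Emit:
carry_out(increments=[0.2,0.05,0,0,0,0,0,0,0,0,0,0])

```text
clock: 9.18
ee_pos: [572.1, -162.4, 283.6]
tool_rot: [-0.127, 0.992, 0.0, -0.001]
force: [-1.5, -0.8, 1.3]
finger_gap: 0.2
finger_force: 0.7
```

Emit:
carry_out(increments=[0.15,0.04,0,0,0,0,0,0,0,0,0,0])

```text
clock: 9.35
ee_pos: [573.0, -162.1, 283.6]
tool_rot: [-0.127, 0.992, 0.0, -0.001]
force: [-3.6, -0.1, 2.4]
finger_gap: -0.1
finger_force: 2.1
```

Emit:
carry_out(increments=[0.15,0.04,0,0,0,0,0,0,0,0,0,0])

```text
clock: 9.52
ee_pos: [574.2, -161.9, 283.6]
tool_rot: [-0.126, 0.992, 0.0, -0.002]
force: [-5.1, -1.4, 3.7]
finger_gap: 0.0
finger_force: 2.8
```

Emit:
carry_out(increments=[0.1,0.025,0,0,0,0,0,0,0,0,0,0])

```text
clock: 9.68
ee_pos: [575.0, -161.7, 283.6]
tool_rot: [-0.126, 0.992, 0.0, -0.002]
force: [-6.9, -1.1, 3.8]
finger_gap: 0.0
finger_force: 3.1
```

Emit:
carry_out(increments=[0.1,0.025,0,0,0,0,0,0,0,0,0,0])

```text
clock: 9.85
ee_pos: [575.9, -161.5, 283.7]
tool_rot: [-0.126, 0.992, 0.0, -0.002]
force: [-6.3, -1.9, 3.8]
finger_gap: 0.1
finger_force: 2.9
```

Emit:
carry_out(increments=[0.1,0.025,0,0,0,0,0,0,0,0,0,0])

```text
clock: 10.02
ee_pos: [578.4, -160.8, 283.8]
tool_rot: [-0.126, 0.992, -0.0, 0.001]
force: [-0.4, -0.6, 0.3]
finger_gap: 0.1
finger_force: 0.0
```

Click 3 has snapped in, with force back to zero. I'll back away, lift, move left and check.

Emit:
carry_out(increments=[-1,-0.25,0,0,0,0,-1,-0.25,0,0,0,0,0,0,4,0,0,0,0,0,4,0,0,0,-0.5,3,2,0,0,0,-0.5,3,0,0,0,0,0,2,0,0,0,0,0,0,0,0,0,0])

```text
clock: 10.68
ee_pos: [547.1, -83.5, 384.6]
tool_rot: [-0.128, 0.992, 0.0, 0.001]
force: [-0.2, -0.4, -0.0]
finger_gap: 0.3
finger_force: 0.0
```

Run:
```python
from station import readout, imaging
import cv2,numpy as np
f=imaging.grab_frame("wrist"); img=f["color"];cv2.imwrite("pics/wrist4.png",img)
K,R,t=f["mtx"],f["R"],f["t"].ravel()
def bp(u,v,z):
    c=-R.T@t; r=R.T@np.linalg.inv(K)@[u,v,1]; return c+r*(z-c[2])/r[2]
for n in["lever_cap","start_key_top","stop_key_top"]:print(n,[(np.round(d["centre"]),round(d["confidence"],2)) for d in imaging.pinpoint(n,"wrist")[:2]])
hsv=cv2.cvtColor(img,cv2.COLOR_BGR2HSV);m=cv2.inRange(hsv,(45,120,60),(85,255,255))
n,l,s,c=cv2.connectedComponentsWithStats(m)
for i in range(1,n):
    if s[i,4]>200:print(s[i],c[i],bp(*c[i],106))
s=readout.state();print(s["clock"],s["ee_pos"],s["tool_rot"],s["force"])
```

```text
lever_cap [(array([ 603., -158.,  118.]), 0.62)]
start_key_top [(array([531., -83., 107.]), 0.92), (array([594., -90.,  -1.]), 0.58)]
stop_key_top [(array([522., -32., 107.]), 0.67)]
[    0     0   512   384 66792] [344.98302192 117.16647203] [475.87148734 -30.80821644 106.        ]
[   0   67   56  176 5319] [ 19.65801842 174.75578116] [ 583.76544276 -265.77065331  106.        ]
[240 155  33  34 886] [256.09255079 171.44808126] [533.61912842 -84.53364028 106.        ]
[   7  252   50   41 1405] [ 31.52313167 272.45836299] [ 674.08701689 -253.68793251  106.        ]
[   0  303  119   57 3916] [ 46.84039837 332.726762  ] [ 739.16006773 -237.32852976  106.        ]
[246 329  17  38 466] [254.09012876 349.32403433] [708.89529937 -40.37255193 106.        ]
10.8833 [547.85809828 -86.38340087 383.48252318] [-1.26330676e-01  9.91988178e-01 -1.38790632e-05 -1.22672362e-04] [ 0.44330089 -0.67507669 -0.97213317]
```

View pics/wrist4.png

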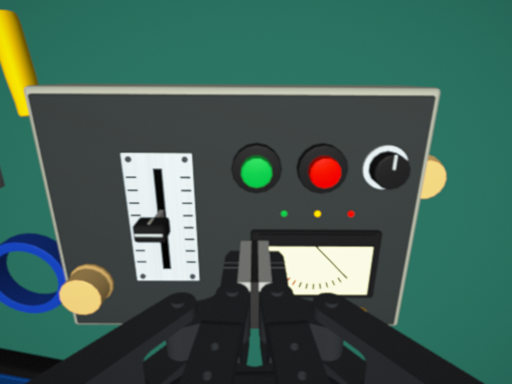

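The cap is at (152,230), measured at x≈603 against about 600 expected for click 3, and the counted snaps agree. The green key is at (256,171), or (533,-84). I'll go above it and press.

Emit:
carry_out(increments=[-1.45,0.2,0,0,0,0,0,0,-3,0,0,0,0,0,-3,0,0,0,0,0,-2.5,0,0,0,0,0,-1,0,0,0,0,0,0,0,0,0])

```text
clock: 11.38
ee_pos: [532.9, -84.7, 285.9]
tool_rot: [-0.126, 0.992, 0.0, -0.003]
force: [0.5, 0.6, 0.8]
finger_gap: 0.0
finger_force: 0.0
```

Emit:
carry_out(increments=[0,0,-0.3,0,0,0,0,0,-0.3,0,0,0,0,0,0,0,0,0])

```text
clock: 11.63
ee_pos: [534.0, -84.0, 283.5]
tool_rot: [-0.126, 0.992, -0.0, 0.001]
force: [0.1, -0.8, 0.1]
finger_gap: 0.0
finger_force: 0.0
```

Emit:
carry_out(increments=[0,0,-0.3,0,0,0,0,0,0,0,0,0])

```text
clock: 11.8
ee_pos: [534.0, -83.8, 280.4]
tool_rot: [-0.127, 0.992, -0.0, 0.001]
force: [0.9, -0.1, 1.4]
finger_gap: 0.4
finger_force: 0.7
```

Emit:
carry_out(increments=[0,0,-0.3,0,0,0,0,0,0,0,0,0])

```text
clock: 11.97
ee_pos: [534.1, -83.8, 277.3]
tool_rot: [-0.127, 0.992, -0.0, 0.001]
force: [-0.5, 0.5, 3.8]
finger_gap: 0.2
finger_force: 1.6
```

Emit:
carry_out(increments=[0,0,-0.3,0,0,0,0,0,0,0,0,0])

```text
clock: 12.13
ee_pos: [534.1, -83.7, 274.6]
tool_rot: [-0.127, 0.992, -0.0, 0.001]
force: [0.1, 0.0, 4.8]
finger_gap: 0.2
finger_force: 2.4
```

Emit:
carry_out(increments=[0,0,-0.15,0,0,0,0,0,0,0,0,0])

```text
clock: 12.3
ee_pos: [534.1, -83.7, 274.4]
tool_rot: [-0.127, 0.992, -0.0, 0.001]
force: [-3.6, 1.2, 12.3]
finger_gap: 0.0
finger_force: 6.5
```

Fully down: 12 N and a hard stop at z = 274.4. Releasing and retreating.

Emit:
carry_out(increments=[0,0,0,0,0,0,0,0,0.5,0,0,0,0,0,2,0,0,0,0,0,4,0,0,0,0,0,4,0,0,0,1,0,2,0,0,0,0,0,0,0,0,0,0,0,0,0,0,0])

```text
clock: 12.97
ee_pos: [543.6, -83.7, 397.7]
tool_rot: [-0.126, 0.992, 0.0, 0.001]
force: [-1.2, -0.1, -0.1]
finger_gap: -0.2
finger_force: 0.0
```

Run:
```python
from station import readout, imaging
import cv2,numpy as np
f=imaging.grab_frame("wrist"); img=f["color"];cv2.imwrite("pics/c5.png",cv2.resize(img[130:300,70:290],None,fx=3.4,fy=3.4,interpolation=cv2.INTER_CUBIC))
print([(np.round(d["centre"]),round(d["confidence"],2)) for d in imaging.pinpoint("lever_cap","wrist")[:2]])
s=readout.state();print(s["clock"],s["ee_pos"],s["force"])
```

```text
[(array([ 601., -158.,  119.]), 0.86)]
13.0667 [542.95023817 -83.7744744  395.36723126] [ 0.27318697  0.05081928 -0.48004705]
```

View pics/c5.png

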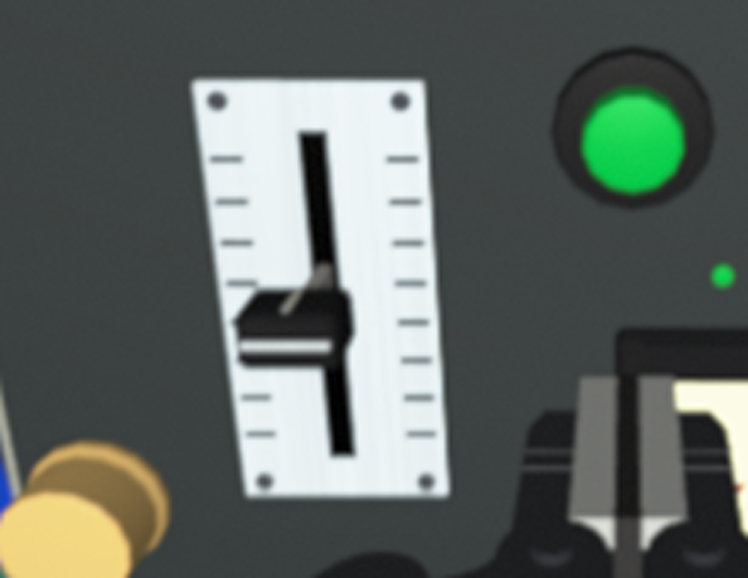

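The crop shows the lines at v = 159 (stop), 202, 243 and 283 (third). The stem foot runs from about 265 and is centred on the third line, and the green key is up.

```bash
python3 -c "
from station import finish_job
print(finish_job())"
```

```text
the job is handed in; nothing more can be done
None
```

The lever rests in the third click, counted from the stop; the green start key was then pressed fully down and came back up, and the job was handed in at about 13 s.

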